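Set up a casting flask on the vacuum plate

ROBOT

A 6-joint arm with a two-finger parallel gripper is mounted at the origin on the work surface. World frame = base frame: x ahead of the robot, y to its left, z up, the work surface at z = 0. Lengths are in mm, angles in rad, forces in N, time in s.
With the tool pointing down it reaches from about 300 to 775 mm from the base axis. Payload 14.6 kg.
Tool frame: the origin (TCP) lies between the finger pads; the fingertips stand 19 mm ahead of it and the grasp point (between the pads) is the TCP; z points along the fingers, y is the line along which they close (so a half turn about z gives the same grasp; the last joint's range is limited). The gripper opens to 94 mm and grips with 3 to 60 N. Pads are 16 mm wide; open, the fingers measure 119 mm over their backs; the gripper's body (75 mm by 177 mm) begins 78 mm behind the grasp point.
Start: joints at [1.217, 0.3, 1.521, -0, 1.321, -0.067], TCP at [155.584, 527.525, 185.546] pointing down, gripper open.
Joint ranges: [-3.03, 3.03], [-0.79, 2.21], [0.23, 2.52], [-1.04, 4.18], [0, 3.07], [-2.55, 2.55]. Speed limits (rad/s): [2.22, 2.22, 2.57, 3.14, 3.14, 3.14].

INTERFACE

Orientations are given as [roll, pitch, yaw] about the fixed x, y, z axes, in that order (R = Rz(yaw) Ry(pitch) Rx(roll)).
In Python, from cell import monitor, imaging, job, find_in, trace gives the robot as it stands. The module is installed in compiled form; this text tells all that it offers.
- The arm moves only by the tool arm_command, never from a script. Its argument "steps" is a list of rows, each a list of 5 numbers: the opening, from 0 (shut) to 1 (fully open), then the shift along the tool's x, y, z in mm, then the turn about the tool's z in degrees. In form: [[gripper, dx, dy, dz, turn], ...]. A call has 1 to 20 rows; each row is the pose to reach, as a shift and turn from the pose commanded when the call began, along the tool's axes at that moment; what a row does not reach only later rows make up. A row lasts 1/8 s, in which the tool goes at most 62.5 mm and 10.7 degrees, less where a joint would pass 70% of its speed; a pose out of reach is approached as far as the arm can. A call with a gripper value outside its range is refused whole. The fingers move at their own pace and stop on an object; "force" is the grip in N (left out, the last holds). Time passes only in rows, so rows that repeat a pose let the fingers close. It gives the time, the measured TCP pose, the force, the opening and the grip force at its end, in the units of the state.
- monitor.read_state(): the state, without advancing time (a new reading comes with each control period).
- imaging.camera(name): name is "scene" or "top" or "wrist"; returns a dict with "img" (420x560x3 uint8, red, green, blue), "mtx" (3x3 intrinsics, pixels), "D" ([k1, k2, p1, p2, k3] as OpenCV has them; the pictures are not rectified), "view" (4x4, takes a point from world to camera coordinates). Camera axes: x right, y down, z forward; pixel columns grow to the right and rows downward; lengths in mm; the calibration is good to about 2 mm. A picture is of the moment at which its call begins. There is no depth.
- job.sign_off(): hands the job in; it is judged then, once.
Trained networks look in a picture, given as the dict that the camera call returned (one of the last four; its "shot" number tells which), for a name from the list of things; names that differ only in an ending like _2 or _b are one class to them, and where a whole thing is asked for, a point or a joint stands for the part that bears it (a point fixed in the world has none). Each returns a list of dicts, best first, with "p" (0 to 1); they miss things now and then, are a little off and sometimes report something else, mostly with a low value. They report only what shows in the picture. A call takes as long as a camera call.
- find_in(picture, target): "rect" ([centre column, centre row, width, height] in pixels, round what is visible of it).
- trace(picture, target): "region" (420x560 bool, what is visible of it) and "rect" ([centre column, centre row, width, height] in pixels, round what is visible of it).
The state is a dict: "clock": time; "joints": joint angles; "qd": joint speeds; "effort": joint torques, N m; "eef_pos": TCP position; "eef_rot": TCP orientation; "wrist_force": force on the tool from outside, world axes, zero at the start; "moment": the same for the moment, N m; "finger_gap": finger opening in mm; "finger_force": force on a finger pad.
Only numpy, scipy, OpenCV 4.12 (cv2) and the standard library are available. Lean on these libraries where they do the work, as an engineer would, in place of code of your own. Each camera call takes 0.05 s, during which the arm holds its last target. There are 200 camera calls.

TASK

Set up a casting on the round vacuum plate, in this order: stand the rubber sprue base on the middle of the plate, stand the wax tree upright in the base's central socket, lower the tall perforated flask over the tree until it sits fully down inside the base's rim, then put the dust lid squarely on top of the flask. Set everything down rather than dropping it, do not press on the wax with the flask, let go of each piece before fetching the next, and leave the short flask, the jar, the brush and the tape roll where they are.

Things in the scene. Friction and masses are not known exactly. Their poses are not given: they have to be found in the camera images.
- plate_top (a point): Target, fixed to the bench: a round low vacuum plate, aluminium with a pale grey pad on top, 112 mm in diameter across the foot, pad 106 mm in diameter and 20 mm above the bench, a stub of brass pipe sticking 18 mm out of its edge. The point is the centre of the pad's top; z up.
- base_c (a point): Loose black rubber sprue base, a shallow round cup, mouth up, 66 mm outside diameter, 18 mm high, 68 to 122 g. On its floor, 6 mm thick, stand an outer rim (59 mm inside diameter, up to the full 18 mm) and a low central socket ring (32 mm inside, 38 mm outside diameter, 4 mm high). Point: on the axis, half-way up (9 mm above the underside); z up.
- tree_c (a point): Loose dark green wax tree, standing, 54 mm high, 22 to 41 g: foot 26 mm across and 6 mm thick (3 mm play all round in the base's socket), straight stem 10 mm thick to the top, four small wax rings round it 12 to 34 mm above the underside, reaching 13 mm from the axis; above them the stem is bare, to be gripped from any side. Point: on the axis, half-way up (27 mm); z along the stem, up.
- flask_c (a point): The tall flask, loose: a steel tube with dark round perforations, open at both ends, standing upright, outside diameter 52 mm, wall 3 mm, 64 mm high. 135 to 243 g. It fits inside the base's rim with 3.5 mm play all round and stands on the base's floor, so hold it by its upper half. The point is on the axis, half-way up (32 mm above the lower end); z up.
- lid_knob (a point): Loose dust lid, 60 to 108 g, lying skirt down: aluminium disc 62 mm across, 4 mm thick; skirt 6 mm deep, 57 mm inside (2.5 mm play round the flask); in the middle a dark wooden knob 16 mm thick, 20 mm high (30 mm in all). Placed right, the disc's underside lies on the flask's upper end. Point: the knob's centre, 20 mm above the skirt's lower edge, 14 mm above the disc's underside; z up.
- short_c (a point): The short flask, loose, not wanted: same tube and diameter (52 mm) as the tall one but only 34 mm high. Leave it alone. The point is on its axis, half-way up (17 mm).
- jar: Bystander: glass jar with steel cap, 56 mm in diameter, 70 mm high, standing on the bench. Origin at the centre of its underside.
- brush: Bystander: bench brush, 160 mm long, lying on the bench between the pieces, wooden handle towards the robot.
- tape: Bystander: grey roll of tape lying flat, 60 mm in diameter, 19 mm high. Origin at the centre of its underside.

How it is judged (in metres and radians):
On the way, in this order (a step that is already met when the one before it is completed fails the run):
1. the rubber base stands on the plate, released (horizontal distance between base_c and plate_top below 0.013 m and z of base_c in the frame of plate_top between 0.005 and 0.013 m and angle between base_c's own z axis and vertical below 0.08 rad and contact force between the fingers and base below 0.1 N), for 0.2 s.
2. the wax tree stands upright in the base's socket, released (horizontal distance between base_c and plate_top below 0.013 m and z of base_c in the frame of plate_top between 0.005 and 0.013 m and angle between base_c's own z axis and vertical below 0.08 rad and horizontal distance between tree_c and base_c below 0.007 m and z of tree_c in the frame of base_c between 0.02 and 0.027 m and angle between tree_c's own z axis and vertical below 0.12 rad and contact force between the fingers and tree below 0.1 N), for 0.2 s.
3. the tall flask is down inside the base's rim over the tree, released (horizontal distance between base_c and plate_top below 0.013 m and z of base_c in the frame of plate_top between 0.005 and 0.013 m and angle between each of base_c, flask_c's own z axis and vertical below 0.08 rad and horizontal distance between each of tree_c, flask_c and base_c below 0.007 m and z of tree_c in the frame of base_c between 0.02 and 0.027 m and angle between tree_c's own z axis and vertical below 0.12 rad and z of flask_c in the frame of base_c between 0.025 and 0.033 m and contact force between the fingers and flask below 0.1 N), for 0.2 s.
4. the lid sits on the flask, released (horizontal distance between base_c and plate_top below 0.013 m and z of base_c in the frame of plate_top between 0.005 and 0.013 m and angle between each of base_c, flask_c, lid_knob's own z axis and vertical below 0.08 rad and horizontal distance between each of tree_c, flask_c and base_c below 0.007 m and z of tree_c in the frame of base_c between 0.02 and 0.027 m and angle between tree_c's own z axis and vertical below 0.12 rad and z of flask_c in the frame of base_c between 0.025 and 0.033 m and horizontal distance between lid_knob and flask_c below 0.006 m and z of lid_knob in the frame of flask_c between 0.042 and 0.049 m and contact force between the fingers and lid below 0.1 N), for 0.2 s.
At the end, for the whole second after the job is handed in: Base flat on the plate within 13 mm of its centre; tree upright (0.12 rad) on the base's floor in the socket, within 7 mm of its axis; tall flask on that floor inside the rim, within 7 mm; lid flat on the flask, within 6 mm; base, flask and lid tilted under 0.08 rad; all released, at rest (horizontal distance between base_c and plate_top below 0.013 m and z of base_c in the frame of plate_top between 0.005 and 0.013 m and angle between each of base_c, flask_c, lid_knob's own z axis and vertical below 0.08 rad and horizontal distance between each of tree_c, flask_c and base_c below 0.007 m and z of tree_c in the frame of base_c between 0.02 and 0.027 m and angle between tree_c's own z axis and vertical below 0.12 rad and z of flask_c in the frame of base_c between 0.025 and 0.033 m and horizontal distance between lid_knob and flask_c below 0.006 m and z of lid_knob in the frame of flask_c between 0.042 and 0.049 m and linear speed of each of base, tree, flask, lid below 0.02 m/s); the robot touches nothing.
It fails at once if the short flask or a bystander is moved by more than 20 mm (distance of any of short_c, jar, brush, tape from where it was at the start of the episode above 0.02 m).
It fails at once if the flask presses on the wax tree with more than 12 N (contact force between flask and tree above 12 N).
It fails at once if a piece is dropped (falls free faster than 0.7 m/s, about 25 mm) ((linear speed of base above 0.7 m/s and contact force between the fingers and base below 0.1 N) or (linear speed of tree above 0.7 m/s and contact force between the fingers and tree below 0.1 N) or (linear speed of flask above 0.7 m/s and contact force between the fingers and flask below 0.1 N) or (linear speed of lid above 0.7 m/s and contact force between the fingers and lid below 0.1 N)).
It also fails if it takes over 128 s, if anything falls off the work surface, if the arm or the gripper's body presses on something with over 40 N, if the wrist force passes 120 N, or if a joint passes its speed limit or range.

## Working session

There is one attempt and no reset: what is moved stays moved. The work goes in short steps, Python scripts to look and compute and a tool call to move; the robot and the scene stay as the last step left them, time stands still between calls to the robot, and variables do not carry over. Pictures are saved under pics/ and viewed, at most 14 in all, crops included, and the job is handed in when it is done.

Besides the shell and the picture viewer there is one more tool, called after "Call:" in YAML: its name, and indented under it one key for each argument. arm_command: Moves the arm, as the interface text tells. Its arguments: {"type":"object","properties":{"steps":{"type":"array","items":{"type":"array","items":{"type":"number"}}},"force":{"type":"number"}},"required":["steps"]}

```bash
mkdir -p pics
cat > h.py <<'E'
import numpy as np, cv2
from cell import monitor, imaging, job, find_in, trace
from scipy.spatial.transform import Rotation as R
def save(c,n): cv2.imwrite('pics/'+n+'.png',c['img'][:,:,::-1])
def ray(c,uv):
    p=cv2.undistortPoints(np.array([[uv]],float),c['mtx'],np.array(c['D'],float))[0,0]
    V=np.array(c['view']); d=V[:3,:3].T@np.array([p[0],p[1],1]); o=-V[:3,:3].T@V[:3,3]
    return o,d
def atz(c,uv,z):
    o,d=ray(c,uv); return o+d*(z-o[2])/d[2]
def proj(c,P):
    V=np.array(c['view']); r=cv2.Rodrigues(V[:3,:3])[0]
    return cv2.projectPoints(np.array(P,float).reshape(-1,3),r,V[:3,3],c['mtx'],np.array(c['D'],float))[0][:,0]
E
python3 - <<'E'
from h import *
s=monitor.read_state(); print(s['eef_pos'],s['eef_rot'],s['finger_gap'],s['clock'])
a={}
for n in ['top','scene']:
    c=imaging.camera(n); save(c,n+'0'); V=np.array(c['view'])
    print(n,'pos',-V[:3,:3].T@V[:3,3])
    for t,z in [('plate_top',20),('base_c',9),('tree_c',27),('flask_c',32),('lid_knob',20),('short_c',17),('jar',35),('brush',10),('tape',10)]:
        r=find_in(c,t)
        for q in r[:2]: print(t,round(q['p'],2),np.round(q['rect']),np.round(atz(c,q['rect'][:2],z)))
E
```

```text
[155.48861684 527.26270357 184.98554167] [-3.14044803e+00 -7.30505773e-05  2.85479424e+00] 94.02609071209318 0.0
top pos [ 354.29668153    5.1809681  1104.74259184]
plate_top 0.64 [284. 173.  41.  45.] [654.  14.  20.]
base_c 0.93 [209. 171.  25.  26.] [660. 210.   9.]
tree_c 0.53 [406. 238.   6.  11.] [ 489. -291.   27.]
flask_c 0.56 [376. 178.  26.  24.] [ 642. -220.   32.]
lid_knob 0.61 [292. 242.  24.  24.] [477.  -8.  20.]
lid_knob 0.36 [209. 171.  27.  25.] [658. 209.  20.]
jar 0.82 [145. 188.  25.  25.] [606. 366.  35.]
brush 0.6 [233. 260.  21.  65.] [429. 141.  10.]
tape 0.87 [438. 197.  25.  28.] [ 599. -379.   10.]
scene pos [1159.27458736 -195.3470445   712.40321573]
plate_top 0.96 [304. 270.  54.  56.] [673.  10.  20.]
base_c 0.8 [395. 246.  31.  29.] [666. 209.   9.]
tree_c 0.51 [134. 240.  19.  26.] [ 502. -289.   27.]
flask_c 0.79 [181. 287.  40.  44.] [ 649. -219.   32.]
lid_knob 0.88 [268. 207.  29.  21.] [489.  -6.  20.]
short_c 0.65 [374. 180.  26.  23.] [479. 255.  17.]
jar 0.76 [449. 201.  32.  38.] [606. 366.  35.]
jar 0.58 [134. 240.  17.  26.] [ 508. -289.   35.]
brush 0.91 [328. 183.  34.  53.] [446. 154.  10.]
tape 0.55 [ 95. 296.  37.  32.] [ 602. -374.   10.]
```

View pics/top0.png

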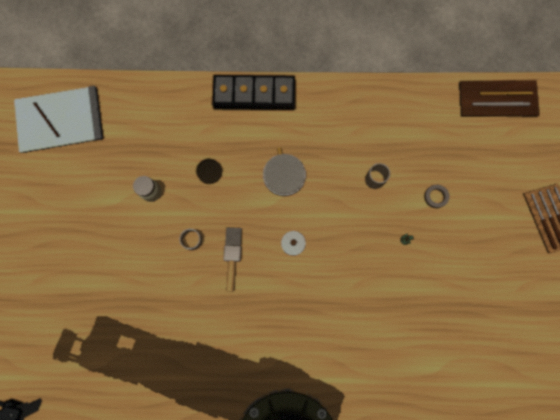

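View pics/scene0.png

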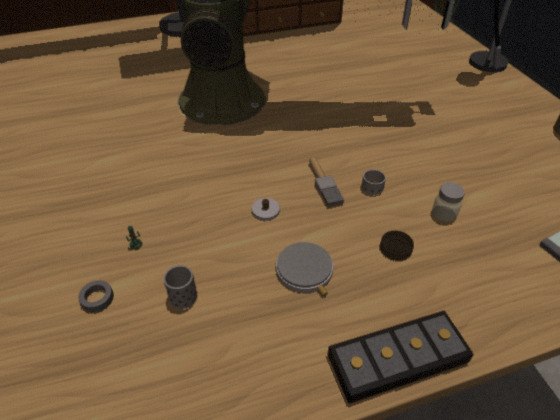

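The top view shows the plate at (285,175), base at (209,171), flask at (376,176), lid at (293,243) and tree at (405,239). The short flask is at (191,239), the jar at (146,188) and the tape at (437,196). The scene view agrees, so I'm moving over the base.

Call:
arm_command:
  steps:
    - [1,-60,-17,-2,10]
    - [1,-120,-34,-4,20]
    - [1,-180,-51,-6,30]
    - [1,-240,-68,-8,40]
    - [1,-300,-84,-10,50]
    - [1,-360,-101,-12,60]
    - [1,-420,-118,-14,70]
    - [1,-480,-135,-15,73.6]
    - [1,-540,-152,-15,73.6]
    - [1,-577,-161,-15,73.6]
    - [1,-577,-161,-15,73.6]
    - [1,-577,-161,-15,73.6]
    - [1,-577,-161,-15,73.6]
    - [1,-577,-161,-15,73.6]
    - [1,-577,-161,-15,73.6]

```text
clock: 2.88
eef_pos: [663.2, 210.3, 200.8]
eef_rot: [3.141, -0.0, 1.571]
wrist_force: [0.6, -0.2, -0.5]
finger_gap: 94.2
finger_force: 0.0
```

```bash
cat >> h.py <<'E'
def go(x,y,z,yaw=None):
    s=monitor.read_state(); p=np.array(s['eef_pos']); w=s['eef_rot'][2]
    yaw=w if yaw is None else yaw
    d=np.array([x,y,z])-p
    return np.round([d[0]*np.cos(w)+d[1]*np.sin(w), d[0]*np.sin(w)-d[1]*np.cos(w), -d[2], np.degrees(w-yaw)],1)
def st():
    s=monitor.read_state(); print('t',round(s['clock'],2),np.round(s['eef_pos'],1),np.round(s['eef_rot'],3),'gap',round(s['finger_gap'],1),'F',np.round(s['wrist_force'],1),round(s['finger_force'],1))
E
python3 - <<'E'
from h import *
st()
c=imaging.camera('wrist'); save(c,'w1'); V=np.array(c['view']); print(-V[:3,:3].T@V[:3,3],V[2,:3])
for t,z in [('base_c',18),('plate_top',20)]:
    for q in trace(c,t)[:1]:
        m=q['region'].astype('uint8'); (e,ax,an)=cv2.fitEllipse(max(cv2.findContours(m,0,1)[0],key=len))
        print(t,q['p'],np.round(q['rect']),np.round(e),np.round(ax),np.round(atz(c,e,z),1))
E
```

```text
t 2.88 [663.2 210.3 200.8] [ 3.141 -0.     1.571] gap 94.2 F [ 0.6 -0.2 -0.5] 0.0
[663.85662515 285.3054502  401.06531972] [ 0.0010505  -0.2567314  -0.96648222]
base_c 0.62 [280. 181.  62.  62.] [280. 182.] [57. 59.] [663.1 214.8  18. ]
plate_top 0.61 [117. 154.  59.  48.] [116. 152.] [48. 57.] [481.9 248.9  20. ]
```

View pics/w1.png

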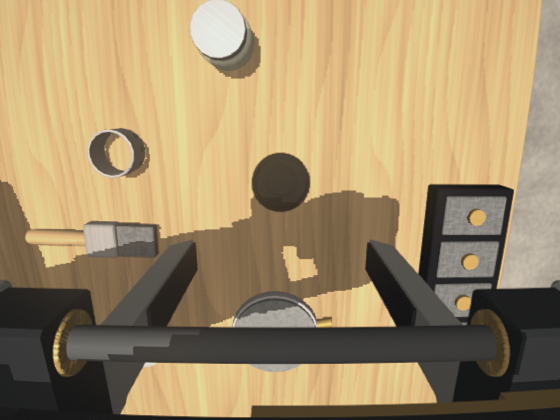

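The base is clear at (280,182) and the jaws close along x with clearance. Descending to grip it.

Call:
arm_command:
  steps:
    - [1,3,0,50,0]
    - [1,3,0,100,0]
    - [1,3,0,145,0]
    - [1,3,0,165,0]
    - [1,3,0,175,0]
    - [1,3,0,179,0]
    - [1,3,0,179,0]
    - [0.6,3,0,179,0]
    - [0.6,3,0,179,0]
    - [0.6,3,0,179,0]
    - [0.6,3,0,179,0]
    - [0.6,3,0,179,0]
    - [0.6,3,0,179,0]
    - [0.6,3,0,179,0]
  force: 20

```text
clock: 4.78
eef_pos: [663.5, 212.9, 21.5]
eef_rot: [-3.142, 0.0, 1.57]
wrist_force: [0.3, 0.9, -0.4]
finger_gap: 56.4
finger_force: 0.0
```

Run:
```python
from h import *
c=imaging.camera('wrist'); save(c,'w2');st()
c=imaging.camera('top')
for q in trace(c,'base_c')[:2]: print(q['p'],q['rect'],atz(c,q['rect'][:2],9))
```

```text
t 4.83 [663.5 212.8  21.5] [-3.142  0.     1.57 ] gap 56.8 F [ 0.3  0.4 -0.1] 0.0
```

View pics/w2.png

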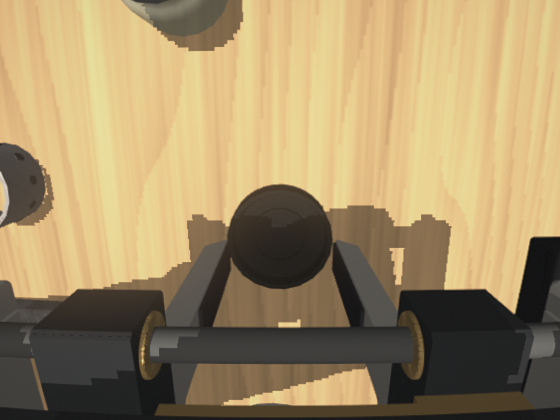

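Run:
```python
from h import *
c=imaging.camera('wrist');st()
for q in trace(c,'base_c')[:1]:
    m=q['region'].astype('uint8'); (e,ax,an)=cv2.fitEllipse(max(cv2.findContours(m,0,1)[0],key=len))
    print(q['p'],q['rect'],e,ax,atz(c,e,18))
print(atz(c,(280,185),18),atz(c,(280,288),18),atz(c,(228,240),18),atz(c,(332,240),18))
print(proj(c,[[663,213,2],[663,213,21],[663,213,100],[634,213,2]]))
V=np.array(c['view']); print(-V[:3,:3].T@V[:3,3],V[2,:3],c['mtx'])
```

```text
t 4.97 [663.5 212.8  21.6] [3.142 0.    1.57 ] gap 56.2 F [ 0.   0.5 -0.5] 0.0
0.56 [280.2, 236.3, 101.9, 110.4] (279.7161560058594, 236.19334411621094) (102.49887084960938, 104.59844207763672) [663.55833794 216.27912763  18.        ]
[663.76175642 248.45410104  18.        ] [663.70138856 180.82490072  18.        ] [631.42273786 213.7626108   18.        ] [696.04181886 213.74000298  18.        ]
[[278.95020798 232.85685617]
 [278.7970636  242.88116823]
 [277.7324455  312.89839319]
 [235.40629618 232.84541709]]
[664.21254009 287.93376665 221.75421739] [ 5.88011814e-04 -2.56817331e-01 -9.66459783e-01] [[348.2780129    0.         280.97011429]
 [  0.         348.2780129  208.83025368]
 [  0.           0.           1.        ]]
```

Run:
```python
from h import *
c=imaging.camera('wrist'); c=dict(c)
st()
p=np.array(monitor.read_state()['eef_pos'])
for g in (47,28.2,33):
  for z in (-19,0,40):
    print(g,z,np.round(proj(c,[p+[s*g,y,z] for s in(-1,1) for y in(-8,8)])).tolist())
c=imaging.camera('scene'); save(c,'s2'); 
i=c['img'][200:300,330:460][:,:,::-1]; cv2.imwrite('pics/s2c.png',cv2.resize(i,None,fx=6,fy=6,interpolation=cv2.INTER_CUBIC))
```

```text
t 5.08 [663.5 212.9  21.5] [-3.142  0.     1.57 ] gap 56.5 F [ 0.4 -0.4  0.2] 0.0
47 -19 [[210.0, 244.0], [208.0, 222.0], [350.0, 244.0], [351.0, 222.0]]
47 0 [[204.0, 255.0], [202.0, 231.0], [355.0, 255.0], [357.0, 231.0]]
47 40 [[187.0, 286.0], [185.0, 256.0], [371.0, 285.0], [374.0, 256.0]]
28.2 -19 [[238.0, 245.0], [237.0, 222.0], [322.0, 245.0], [322.0, 222.0]]
28.2 0 [[234.0, 255.0], [233.0, 231.0], [325.0, 255.0], [326.0, 231.0]]
28.2 40 [[224.0, 286.0], [222.0, 257.0], [335.0, 286.0], [336.0, 257.0]]
33 -19 [[230.0, 245.0], [230.0, 222.0], [329.0, 245.0], [330.0, 222.0]]
33 0 [[226.0, 255.0], [225.0, 231.0], [333.0, 255.0], [334.0, 231.0]]
33 40 [[214.0, 286.0], [213.0, 257.0], [344.0, 286.0], [346.0, 256.0]]
```

View pics/s2c.png

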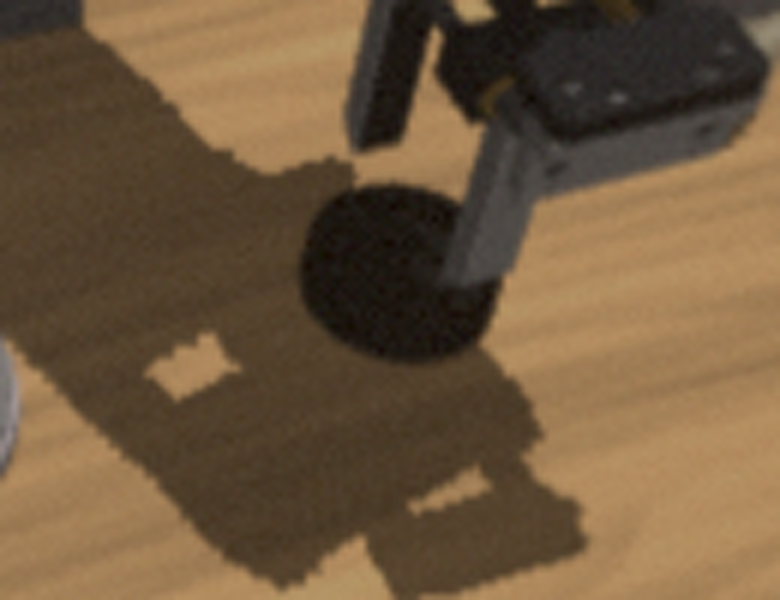

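Run:
```python
from h import *
c=imaging.camera('scene')
for uv,x in [((408,247),695),((393,225),631)]:
    o,d=ray(c,uv); print(o+d*(x-o[0])/d[0])
p=np.array([663.5,212.9,21.5])
print(proj(c,[p+[28,0,-19],p+[-28,0,-19],p+[28,0,20],p+[-28,0,20]]))
```

```text
[695.         215.87091157  37.60296607]
[631.         218.01722129  34.04892516]
[[402.30456703 257.44900988]
 [389.1594785  237.41121825]
 [406.14296463 244.74755076]
 [392.43753827 224.61548661]]
```

The gripper closed above the base: both the scene and wrist views put the fingertips about 36 mm above the bench at a reported TCP z of 21.5. The tips therefore sit much higher than specified. I'll reopen and probe downward in small steps, watching the force.

Call:
arm_command:
  steps:
    - [1,0,0,0,0]
    - [1,0,0,0,0]
    - [1,2,0,0,0]
    - [1,2,0,0,0]
    - [1,2,0,5,0]
    - [1,2,0,10,0]
    - [1,2,0,15,0]
    - [1,2,0,15,0]

```text
clock: 6.18
eef_pos: [663.2, 214.8, 5.9]
eef_rot: [-3.141, 0.0, 1.57]
wrist_force: [-0.1, 0.4, -0.1]
finger_gap: 94.4
finger_force: 0.0
```

Run:
```python
from h import *
c=imaging.camera('scene'); st()
i=c['img'][200:300,330:460][:,:,::-1]; cv2.imwrite('pics/s3c.png',cv2.resize(i,None,fx=6,fy=6,interpolation=cv2.INTER_CUBIC))
```

```text
t 6.22 [663.4 214.9   6.3] [-3.141  0.     1.57 ] gap 93.5 F [ 0.4 -0.6 -0.7] 0.0
```

View pics/s3c.png

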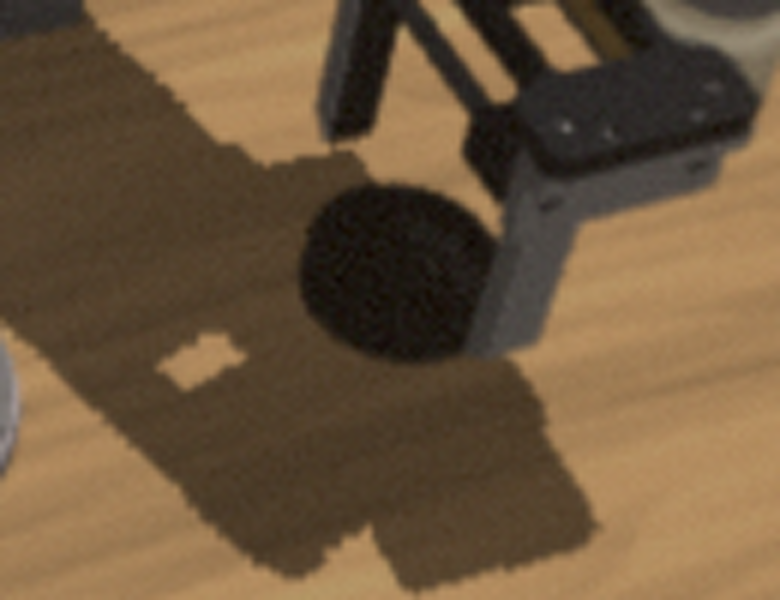

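No contact at reported z = 6, although the specified tips would already be 13 mm below the bench. The height reading is therefore offset, and I'll keep lowering carefully.

Call:
arm_command:
  steps:
    - [1,0,0,3,0]
    - [1,0,0,6,0]
    - [1,0,0,9,0]
    - [1,0,0,12,0]
    - [1,0,0,12,0]

```text
clock: 6.85
eef_pos: [663.3, 214.8, -5.8]
eef_rot: [-3.141, 0.0, 1.57]
wrist_force: [-0.1, -0.2, 0.0]
finger_gap: 94.1
finger_force: 0.0
```

Run:
```python
from h import *
c=imaging.camera('scene'); st()
o,d=ray(c,(411.7,258.7)); print('prev tip',o+d*(716-o[0])/d[0])
i=c['img'][200:300,330:460][:,:,::-1]; cv2.imwrite('pics/s4c.png',cv2.resize(i,None,fx=6,fy=6,interpolation=cv2.INTER_CUBIC))
```

```text
t 6.9 [663.4 214.9  -5.6] [-3.141  0.     1.57 ] gap 94.2 F [-0.3  0.2 -0.4] 0.0
prev tip [716.         214.55603315  26.93844875]
```

View pics/s4c.png

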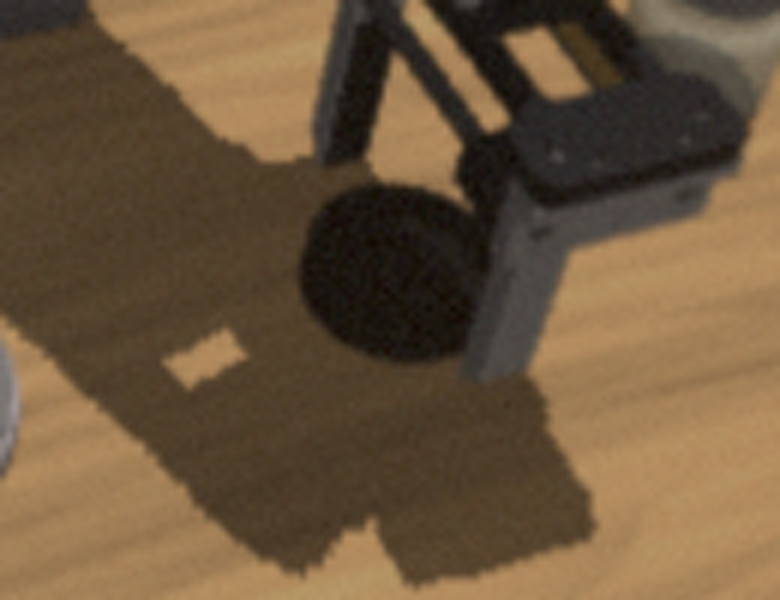

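Call:
arm_command:
  steps:
    - [1,0,0,2,0]
    - [1,0,0,4,0]
    - [1,0,0,6,0]
    - [1,0,0,8,0]
    - [1,0,0,8,0]
    - [0.5,0,0,8,0]
    - [0.5,0,0,8,0]
    - [0.5,0,0,8,0]
    - [0.5,0,0,8,0]
    - [0.5,0,0,8,0]
    - [0.5,0,0,8,0]
    - [0.5,0,0,8,0]
    - [0.5,0,0,8,0]
  force: 20

```text
clock: 8.52
eef_pos: [663.5, 214.9, -13.4]
eef_rot: [3.142, -0.0, 1.57]
wrist_force: [-0.5, 0.6, 1.3]
finger_gap: 66.0
finger_force: 20.0
```

Gripped: the gap reads 66.0 mm at 20 N, so reported z is −13.4 with the base standing on the bench. I'll locate the plate more finely while lifting.

Call:
arm_command:
  steps:
    - [0.5,0,0,-10,0]
    - [0.5,0,0,-30,0]
    - [0.5,0,0,-70,0]
    - [0.5,0,0,-110,0]
    - [0.5,50,0,-150,0]
    - [0.5,100,0,-150,0]
    - [0.5,120,0,-150,0]
    - [0.5,120,0,-150,0]
    - [0.5,120,0,-150,0]

```text
clock: 9.65
eef_pos: [663.8, 333.8, 137.2]
eef_rot: [3.141, 0.0, 1.569]
wrist_force: [0.2, -0.2, -1.2]
finger_gap: 66.4
finger_force: 20.0
```

Run:
```python
from h import *
st()
for n in ('top','scene','wrist'):
    c=imaging.camera(n); save(c,n+'5')
    for q in trace(c,'plate_top')[:2]:
        m=q['region'].astype('uint8'); m=cv2.morphologyEx(m,cv2.MORPH_OPEN,np.ones((7,7),'uint8')); k=max(cv2.findContours(m,0,1)[0],key=len)
        (e,ax,an)=cv2.fitEllipse(k); print(n,round(q['p'],2),np.round(q['rect']),np.round(e,1),np.round(ax),np.round(atz(c,e,18),1))
```

```text
t 9.65 [663.8 333.8 137.2] [3.141 0.    1.569] gap 66.4 F [ 0.2 -0.2 -1.2] 20.0
top 0.69 [284. 172.  44.  51.] [284.  173.8] [42. 44.] [653.4  14.9  18. ]
top 0.3 [153. 153.  12.  26.] [153.9 150.7] [12. 22.] [711.6 355.6  18. ]
scene 0.86 [306. 270.  54.  54.] [304.  267.5] [50. 58.] [665.1  13.1  18. ]
```

View pics/wrist5.png

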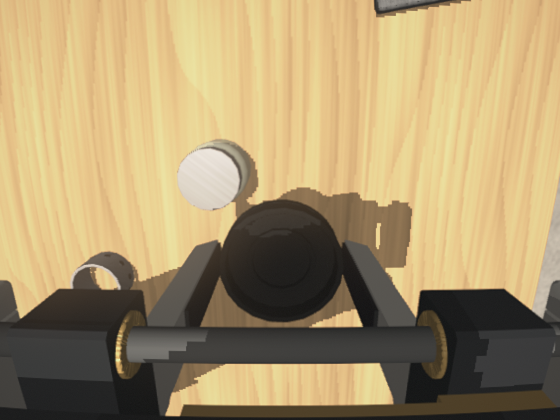

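The base hangs level in the jaws. That move went away from the plate because tool +x is world +y. Next I'll go past the plate so the wrist camera sees it.

Call:
arm_command:
  steps:
    - [0.5,-60,0,-10,0]
    - [0.5,-120,0,-10,0]
    - [0.5,-180,0,-10,0]
    - [0.5,-240,0,-10,0]
    - [0.5,-300,0,-10,0]
    - [0.5,-360,0,-10,0]
    - [0.5,-420,0,-10,0]
    - [0.5,-424,0,-10,0]
    - [0.5,-424,0,-10,0]
    - [0.5,-424,0,-10,0]
    - [0.5,-424,0,-10,0]

```text
clock: 11.32
eef_pos: [663.4, -87.9, 146.6]
eef_rot: [3.142, -0.0, 1.572]
wrist_force: [-0.6, -0.8, -0.7]
finger_gap: 66.5
finger_force: 20.0
```

Run:
```python
from h import *
st()
c=imaging.camera('wrist'); save(c,'w6')
for q in trace(c,'plate_top')[:2]:
        m=q['region'].astype('uint8'); m=cv2.morphologyEx(m,cv2.MORPH_OPEN,np.ones((15,15),'uint8')); k=max(cv2.findContours(m,0,1)[0],key=len)
        (e,ax,an)=cv2.fitEllipse(k); print(round(q['p'],2),np.round(q['rect']),np.round(e,1),np.round(ax),np.round(atz(c,e,18),1))
for q in find_in(c,'plate_top'): print(q)
```

```text
t 11.32 [663.4 -87.9 146.6] [ 3.142 -0.     1.572] gap 66.5 F [-0.6 -0.8 -0.7] 20.0
0.75 [284.  82. 141. 125.] [271.9  81.6] [122. 125.] [656.1  18.   18. ]
{'rect': [283.9, 80.5, 142.6, 127.4], 'p': 0.88}
```

View pics/w6.png

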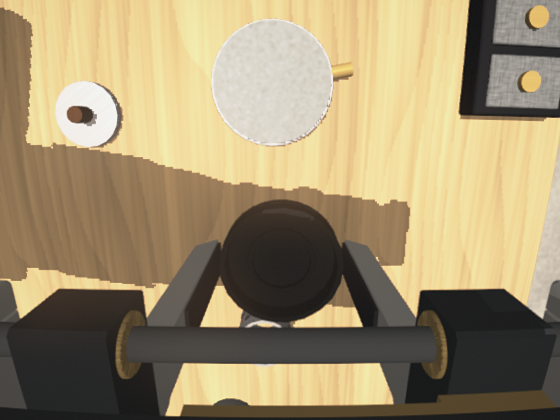

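The plate shows at (272,82), giving a centre near (656,18), which agrees with the corrected top view. Placing the base.

Call:
arm_command:
  steps:
    - [0.5,40,-6.5,0,0]
    - [0.5,80,-6.5,20,0]
    - [0.5,106,-6.5,60,0]
    - [0.5,106,-6.5,100,0]
    - [0.5,106,-6.5,122,0]
    - [0.5,106,-6.5,132,0]
    - [0.5,106,-6.5,136,0]
    - [0.5,106,-6.5,138,0]
    - [0.5,106,-6.5,138,0]

```text
clock: 12.6
eef_pos: [657.2, 16.8, 9.3]
eef_rot: [3.141, 0.0, 1.57]
wrist_force: [0.3, -0.3, -1.3]
finger_gap: 66.4
finger_force: 20.0
```

Call:
arm_command:
  steps:
    - [0.5,0,0,1,0]
    - [0.5,0,0,1,0]

```text
clock: 12.85
eef_pos: [656.9, 16.8, 7.7]
eef_rot: [3.141, 0.0, 1.57]
wrist_force: [-1.2, 0.2, -1.4]
finger_gap: 66.2
finger_force: 20.0
```

Call:
arm_command:
  steps:
    - [0.5,0,0,0.5,0]
    - [0.5,0,0,1,0]
    - [0.5,0,0,1,0]

```text
clock: 13.22
eef_pos: [656.9, 16.9, 6.6]
eef_rot: [3.142, -0.0, 1.57]
wrist_force: [-1.4, -0.6, 0.2]
finger_gap: 66.6
finger_force: 20.0
```

Call:
arm_command:
  steps:
    - [0.5,0,0,0.5,0]
    - [0.5,0,0,0.5,0]

```text
clock: 13.48
eef_pos: [656.9, 16.9, 6.5]
eef_rot: [3.141, 0.0, 1.57]
wrist_force: [-3.6, 1.0, 4.8]
finger_gap: 66.6
finger_force: 20.0
```

Contact confirmed at 4.8 N. Releasing, rising, and heading for the tree.

Call:
arm_command:
  steps:
    - [1,0,0,0,0]
    - [1,0,0,0,0]
    - [1,0,0,0,0]
    - [1,0,0,0,0]
    - [1,0,0,-10,0]
    - [1,0,0,-50,0]
    - [1,0,0,-100,0]
    - [1,0,0,-150,0]
    - [1,-50,-25,-194,0]
    - [1,-100,-53,-194,0]
    - [1,-150,-79,-194,0]
    - [1,-200,-106,-194,0]
    - [1,-250,-132,-194,0]
    - [1,-305,-161,-194,0]
    - [1,-305,-161,-194,0]
    - [1,-305,-161,-194,0]
    - [1,-305,-161,-194,0]

```text
clock: 15.6
eef_pos: [496.3, -286.9, 200.3]
eef_rot: [3.141, 0.0, 1.572]
wrist_force: [-0.9, 1.0, 0.1]
finger_gap: 93.7
finger_force: 0.0
```

Run:
```python
from h import *
st()
c=imaging.camera('wrist'); save(c,'w7')
for t,z in [('tree_c',0),('flask_c',64),('tape',19)]:
  for q in trace(c,t)[:2]:
        m=q['region'].astype('uint8');k=max(cv2.findContours(m,0,1)[0],key=len)
        (e,ax,an)=cv2.fitEllipse(k); print(t,round(q['p'],2),np.round(q['rect']),np.round(e,1),np.round(ax),np.round(atz(c,e,z),1))
c=imaging.camera('top')
for t,z in [('base_c',9)]:
  for q in find_in(c,t)[:2]: print(t,q['p'],q['rect'],np.round(atz(c,q['rect'][:2],29),1))
```

```text
t 15.6 [ 496.3 -286.9  200.3] [3.141 0.    1.572] gap 93.7 F [-0.9  1.   0.1] 0.0
tree_c 0.97 [274. 191.  24.  26.] [274.4 190.1] [23. 27.] [ 489.6 -295.5    0. ]
flask_c 0.83 [430. 127.  76.  56.] [429.  125.7] [54. 74.] [ 638.6 -219.    64. ]
tape 0.69 [364. 258.  42.  51.] [366.2 254.8] [44. 47.] [ 598.1 -369.3   19. ]
```

View pics/w7.png

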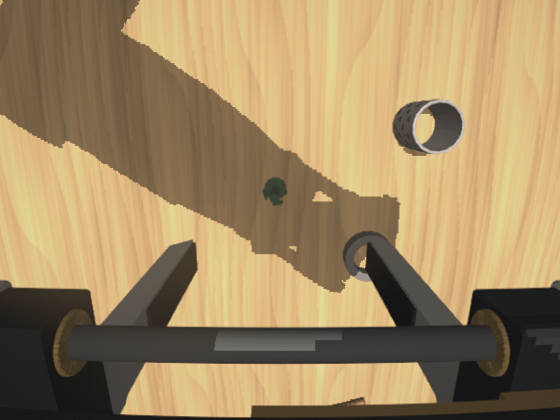

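The tree is at (274,191), the tall flask's upper rim near (437,126) and the tape under the right finger. I'll lower for a closer look at the stem.

Call:
arm_command:
  steps:
    - [1,-4,-6,40,0]
    - [1,-4,-6,80,0]
    - [0.5,-4,-6,90,0]
    - [0.5,-4,-6,90,0]
    - [0.5,-4,-6,90,0]

```text
clock: 16.52
eef_pos: [490.4, -292.4, 111.7]
eef_rot: [3.14, 0.001, 1.57]
wrist_force: [1.1, -0.2, 0.4]
finger_gap: 67.1
finger_force: 0.0
```

Run:
```python
from h import *
st()
c=imaging.camera('wrist')
for q in trace(c,'tree_c')[:1]: print(q['p'],q['rect'])
cv2.imwrite('pics/w8.png',cv2.resize(c['img'][110:310,180:380][:,:,::-1],None,fx=3,fy=3))
p=np.array(monitor.read_state()['eef_pos'])
for z in (0,6,34,54): print(z,np.round(proj(c,[[p[0],p[1],z]])))
```

```text
t 16.52 [ 490.4 -292.4  111.7] [3.14e+00 1.00e-03 1.57e+00] gap 67.1 F [ 1.1 -0.2  0.4] 0.0
0.56 [279.1, 205.6, 31.6, 31.5]
0 [[279. 200.]]
6 [[279. 202.]]
34 [[279. 210.]]
54 [[279. 217.]]
```

View pics/w8.png

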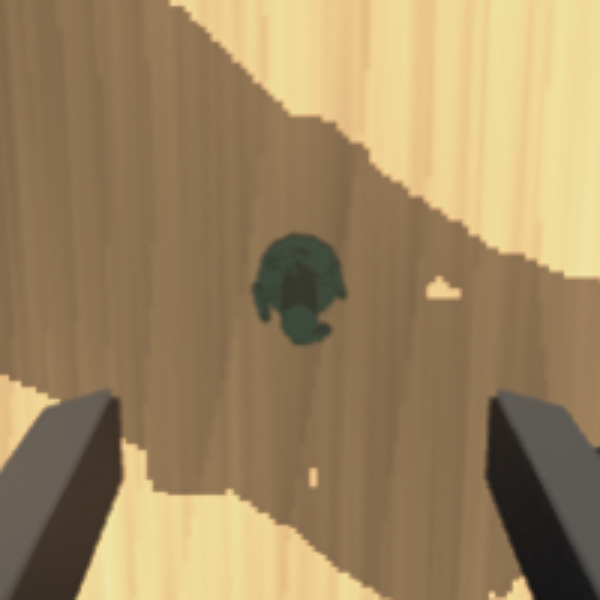

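The stem top is at crop (300,325), i.e. pixel (280,218), matching the projected TCP axis (279,217). Descending to grip the bare stem.

Call:
arm_command:
  steps:
    - [0.5,0,1,40,0]
    - [0.5,0,1,70,0]
    - [0.5,0,1,84,0]
    - [0.5,0,1,89,0]
    - [0.5,0,1,89,0]
    - [0,0,1,89,0]
    - [0,0,1,89,0]
    - [0,0,1,89,0]
    - [0,0,1,89,0]
    - [0,0,1,89,0]
    - [0,0,1,89,0]
    - [0,0,1,89,0]
    - [0,0,1,89,0]
  force: 10

```text
clock: 18.25
eef_pos: [490.7, -292.0, 21.0]
eef_rot: [-3.142, -0.0, 1.57]
wrist_force: [-0.3, -0.4, -0.9]
finger_gap: 9.6
finger_force: 10.0
```

Gripped the stem at 9.6 mm. Moving to a viewpoint just short of the plate.

Call:
arm_command:
  steps:
    - [0,0,0,-10,0]
    - [0,0,0,-50,0]
    - [0,0,0,-100,0]
    - [0,30,23,-130,0]
    - [0,70,53,-130,0]
    - [0,110,83,-130,0]
    - [0,150,113,-130,0]
    - [0,190,143,-130,0]
    - [0,222,166,-130,0]
    - [0,222,166,-130,0]
    - [0,222,166,-130,0]
    - [0,222,166,-130,0]

```text
clock: 19.75
eef_pos: [656.5, -71.1, 151.5]
eef_rot: [3.141, 0.0, 1.569]
wrist_force: [-0.1, 0.5, -0.2]
finger_gap: 9.6
finger_force: 10.0
```

Run:
```python
from h import *
st()
c=imaging.camera('wrist'); save(c,'w9')
for t in ('base_c','tree_c','plate_top'):
  for q in trace(c,t)[:1]:
        m=q['region'].astype('uint8');k=max(cv2.findContours(m,0,1)[0],key=len)
        (e,ax,an)=cv2.fitEllipse(k); print(t,round(q['p'],2),np.round(q['rect']),np.round(e,1),np.round(ax),np.round(atz(c,e,38),1))
```

```text
t 19.75 [656.5 -71.1 151.5] [3.141 0.    1.569] gap 9.6 F [-0.1  0.5 -0.2] 10.0
tree_c 0.81 [280. 246.  37.  57.] [279.9 240.7] [36. 59.] [ 656.3 -111.    38. ]
plate_top 0.97 [292. 100. 138. 123.] [282.2 100.3] [118. 128.] [658.6  17.8  38. ]
```

View pics/w9.png

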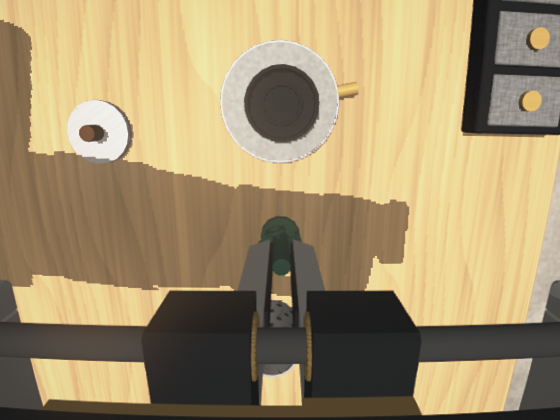

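The base sits centred on the pad at (282,104), with its socket visible and the tree hanging plumb. I'll measure the base numerically.

```bash
cat >> h.py <<'E'
def dark(c,box,th=90):
    x0,y0,x1,y1=box; g=cv2.cvtColor(c['img'],cv2.COLOR_RGB2GRAY)[y0:y1,x0:x1]
    m=(g<th).astype('uint8'); k=max(cv2.findContours(m,0,1)[0],key=cv2.contourArea)
    e,ax,an=cv2.fitEllipse(cv2.convexHull(k)); return np.array(e)+[x0,y0],np.array(ax)
E
python3 - <<'E'
from h import *
c=imaging.camera('wrist')
for th in (90,110):
    e,ax=dark(c,(232,50,332,152),th); print(e,ax,atz(c,e,38))
print(proj(c,[[656.5,17,38]]))
q=trace(c,'plate_top')[0]; r=q['rect']
s=monitor.read_state(); 
print('held tree foot centre if z..',[np.round(atz(c,(280,230),z),1) for z in (130,136)])
E
```

```text
[281.29883194 103.27334976] [74.07051849 77.17329407] [657.96773263  15.72678718  38.        ]
[281.45298767 103.56119919] [74.64915466 78.04459381] [658.10119563  15.4848986   38.        ]
[[279.60285254 101.75769138]]
held tree foot centre if z.. [array([656.9, -69.1, 130. ]), array([656.9, -67.2, 136. ])]
```

Call:
arm_command:
  steps:
    - [0,40,1,0,0]
    - [0,80,1,10,0]
    - [0,87.5,1,40,0]
    - [0,87.5,1,75,0]
    - [0,87.5,1,90,0]
    - [0,87.5,1,95,0]
    - [0,87.5,1,98,0]
    - [0,87.5,1,98,0]

```text
clock: 21.05
eef_pos: [658.3, 17.3, 53.9]
eef_rot: [3.14, 0.0, 1.57]
wrist_force: [0.5, 0.3, 0.0]
finger_gap: 9.7
finger_force: 10.0
```

Call:
arm_command:
  steps:
    - [0,0,0,1,0]
    - [0,0,0,2,0]
    - [0,0,0,3,0]
    - [0,0,0,4,0]
    - [0,0,0,4,0]

```text
clock: 21.68
eef_pos: [657.8, 17.4, 48.9]
eef_rot: [-3.141, -0.0, 1.57]
wrist_force: [0.1, 0.6, -0.0]
finger_gap: 9.8
finger_force: 10.0
```

Below ring height with no contact, so the foot is inside the socket.

Call:
arm_command:
  steps:
    - [0,0,0,0.7,0]
    - [0,0,0,1.4,0]
    - [0,0,0,1.4,0]

```text
clock: 22.05
eef_pos: [657.8, 17.4, 47.6]
eef_rot: [-3.142, 0.0, 1.57]
wrist_force: [-0.4, 0.7, -0.4]
finger_gap: 9.4
finger_force: 10.0
```

Call:
arm_command:
  steps:
    - [0,0,0,0.5,0]
    - [0,0,0,0.5,0]

```text
clock: 22.3
eef_pos: [657.8, 17.4, 47.1]
eef_rot: [-3.142, -0.0, 1.57]
wrist_force: [-0.1, 0.8, 0.3]
finger_gap: 9.5
finger_force: 10.0
```

Call:
arm_command:
  steps:
    - [0,0,0,0.5,0]
    - [0,0,0,0.5,0]

```text
clock: 22.55
eef_pos: [658.0, 17.4, 47.0]
eef_rot: [3.141, 0.0, 1.57]
wrist_force: [-1.1, -0.1, 2.7]
finger_gap: 8.8
finger_force: 10.0
```

Contact at the expected height. Releasing, then over to the flask.

Call:
arm_command:
  steps:
    - [0.3,0,0,0,0]
    - [0.5,0,0,0,0]
    - [0.6,0,0,0,0]
    - [0.6,0,0,0,0]
    - [0.6,0,0,-20,0]
    - [0.6,0,0,-60,0]
    - [0.6,0,0,-110,0]
    - [1,-20,0,-153,0]
    - [1,-80,-6,-153,0]
    - [1,-140,-12,-153,0]
    - [1,-200,-18,-153,0]
    - [1,-237,-18,-153,0]
    - [1,-237,-18,-153,0]
    - [1,-237,-18,-153,0]
    - [1,-237,-18,-153,0]

```text
clock: 24.42
eef_pos: [640.0, -218.3, 200.3]
eef_rot: [3.141, 0.0, 1.572]
wrist_force: [-0.6, 0.2, -1.2]
finger_gap: 94.1
finger_force: 0.0
```

Run:
```python
from h import *
st()
c=imaging.camera('wrist'); save(c,'w10')
for t in ('flask_c',):
  for q in trace(c,t)[:2]:
        m=q['region'].astype('uint8');k=max(cv2.findContours(m,0,1)[0],key=len)
        (e,ax,an)=cv2.fitEllipse(k); print(t,round(q['p'],2),np.round(q['rect']),np.round(e,1),np.round(ax),np.round(atz(c,e,64),1))
p=monitor.read_state()['eef_pos']
for z in (0,32,64): print(z,np.round(proj(c,[[p[0],p[1],z]]),1))
a=np.linspace(0,6.28,13)[:-1]; print(np.ptp(proj(c,[[p[0]+26*np.cos(t),p[1]+26*np.sin(t),64] for t in a]),axis=0))
c=imaging.camera('scene')
for t in ('tree_c','base_c'):
  for q in find_in(c,t)[:1]: print(t,q['p'],q['rect'])
print(proj(c,[[657.5,17,26],[657.5,17,53],[657.5,17,80]]))
```

```text
t 24.43 [ 640.  -218.3  200.3] [3.141 0.    1.572] gap 94.1 F [-0.6  0.2 -1.2] 0.0
flask_c 0.83 [288. 192.  53.  60.] [287.3 192.3] [52. 59.] [ 647.3 -215.8   64. ]
0 [[280. 183.]]
32 [[279.9 188.5]]
64 [[279.9 195. ]]
[52.54233848 51.32111808]
tree_c 0.56 [304.4, 255.4, 14.3, 21.9]
base_c 0.92 [305.5, 260.7, 35.8, 29.2]
[[304.7378656  261.42569809]
 [305.2816477  252.42676847]
 [305.84996003 243.0096203 ]]
```

View pics/w10.png

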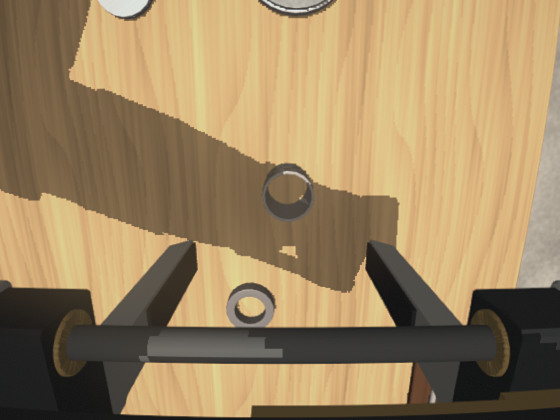

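The flask's rim fits column 287.5, row 196.5, giving a centre near (647.5,−220), and the scene view confirms the tree upright at the right spot. Descending to grip the flask's upper half.

Call:
arm_command:
  steps:
    - [1,-1.5,7.5,50,0]
    - [1,-1.5,7.5,100,0]
    - [1,-1.5,7.5,150,0]
    - [1,-1.5,7.5,170,0]
    - [1,-1.5,7.5,176,0]
    - [1,-1.5,7.5,176,0]
    - [0.4,-1.5,7.5,176,0]
    - [0.4,-1.5,7.5,176,0]
    - [0.4,-1.5,7.5,176,0]
    - [0.4,-1.5,7.5,176,0]
    - [0.4,-1.5,7.5,176,0]
    - [0.4,-1.5,7.5,176,0]
    - [0.4,-1.5,7.5,176,0]
    - [0.4,-1.5,7.5,176,0]
  force: 25

```text
clock: 26.42
eef_pos: [647.2, -221.1, 23.7]
eef_rot: [3.142, -0.0, 1.57]
wrist_force: [-0.4, -0.1, 1.4]
finger_gap: 50.3
finger_force: 25.0
```

Call:
arm_command:
  steps:
    - [0.4,0,0,-5,0]
    - [0.4,0,0,-15,0]
    - [0.4,0,0,-15,0]

```text
clock: 26.8
eef_pos: [647.8, -221.3, 40.0]
eef_rot: [3.14, 0.001, 1.57]
wrist_force: [-0.2, 0.8, -2.3]
finger_gap: 50.5
finger_force: 25.0
```

Run:
```python
from h import *
st()
c=imaging.camera('wrist'); save(c,'w11')
for q in trace(c,'flask_c')[:2]:
  print(round(q['p'],2),np.round(q['rect']))
p=np.array(monitor.read_state()['eef_pos'])
a=np.linspace(0,6.28,41)
for z in (-24,40):
  P=proj(c,[p+[26*np.cos(t),26*np.sin(t),z] for t in a]); print(z,P.min(0),P.max(0))
st();st()
```

```text
t 26.8 [ 647.8 -221.3   40. ] [3.14e+00 1.00e-03 1.57e+00] gap 50.5 F [-0.2  0.8 -2.3] 25.0
0.67 [282. 255. 103. 122.]
-24 [240.68367175 192.70112175] [317.02285618 265.29816621]
40 [226.89471493 220.84571466] [329.93597788 315.52980176]
t 26.9 [ 647.3 -221.1   38.8] [3.141 0.    1.57 ] gap 50.7 F [-0.6  0.4 -2.5] 25.0
t 26.9 [ 647.3 -221.1   38.8] [3.141 0.    1.57 ] gap 50.7 F [-0.6  0.4 -2.5] 25.0
```

The flask measures 52 mm and sits centred in the grip within about 1 mm. Carrying it high over the tree.

Call:
arm_command:
  steps:
    - [0.4,0,0,-40,0]
    - [0.4,0,0,-91,0]
    - [0.4,50,2,-91,0]
    - [0.4,100,4,-91,0]
    - [0.4,150,6,-91,0]
    - [0.4,200,8,-91,0]
    - [0.4,230,9.7,-91,0]
    - [0.4,238,9.7,-91,0]
    - [0.4,238,9.7,-91,0]
    - [0.4,238,9.7,-91,0]
    - [0.4,238,9.7,-91,0]
    - [0.4,238,9.7,-91,0]

```text
clock: 28.4
eef_pos: [657.1, 16.3, 129.6]
eef_rot: [-3.142, 0.0, 1.569]
wrist_force: [1.3, 0.5, -1.2]
finger_gap: 50.8
finger_force: 25.0
```

Run:
```python
from h import *
st(); print(go(657.2,16.9,62))
```

```text
t 28.4 [657.1  16.3 129.6] [-3.142  0.     1.569] gap 50.8 F [ 1.3  0.5 -1.2] 25.0
[ 0.6  0.1 67.6  0. ]
```

Call:
arm_command:
  steps:
    - [0.4,0.5,0,15,0]
    - [0.4,0.5,0,30,0]
    - [0.4,0.5,0,45,0]
    - [0.4,0.5,0,56,0]
    - [0.4,0.5,0,62,0]
    - [0.4,0.5,0,65,0]
    - [0.4,0.5,0,65,0]

```text
clock: 29.28
eef_pos: [657.2, 17.4, 64.8]
eef_rot: [3.141, 0.0, 1.57]
wrist_force: [-0.4, 0.3, -1.8]
finger_gap: 50.7
finger_force: 25.0
```

Call:
arm_command:
  steps:
    - [0.4,0,0,1.5,0]
    - [0.4,0,0,3,0]
    - [0.4,0,0,4,0]
    - [0.4,0,0,4,0]

```text
clock: 29.78
eef_pos: [657.1, 17.3, 60.6]
eef_rot: [3.142, 0.0, 1.57]
wrist_force: [0.2, -0.9, -1.2]
finger_gap: 50.7
finger_force: 25.0
```

Call:
arm_command:
  steps:
    - [0.4,0,0,2,0]
    - [0.4,0,0,4,0]
    - [0.4,0,0,5,0]
    - [0.4,0,0,5,0]

```text
clock: 30.28
eef_pos: [657.0, 17.4, 55.5]
eef_rot: [-3.141, -0.0, 1.57]
wrist_force: [-0.8, -0.2, -1.7]
finger_gap: 50.8
finger_force: 25.0
```

Call:
arm_command:
  steps:
    - [0.4,0,0,1.5,0]
    - [0.4,0,0,3,0]
    - [0.4,0,0,4.5,0]
    - [0.4,0,0,4.5,0]

```text
clock: 30.78
eef_pos: [657.0, 17.4, 50.9]
eef_rot: [-3.141, -0.0, 1.57]
wrist_force: [0.5, -0.9, -1.4]
finger_gap: 50.4
finger_force: 25.0
```

Call:
arm_command:
  steps:
    - [0.4,0,0,0.5,0]
    - [0.4,0,0,1,0]
    - [0.4,0,0,1,0]

```text
clock: 31.15
eef_pos: [657.1, 17.4, 50.1]
eef_rot: [-3.142, -0.0, 1.57]
wrist_force: [-0.1, -0.7, -1.1]
finger_gap: 50.5
finger_force: 25.0
```

Call:
arm_command:
  steps:
    - [0.4,0,0,0.5,0]
    - [0.4,0,0,0.5,0]

```text
clock: 31.4
eef_pos: [657.1, 17.4, 49.7]
eef_rot: [3.141, 0.0, 1.57]
wrist_force: [0.1, -0.3, -0.2]
finger_gap: 50.8
finger_force: 25.0
```

Call:
arm_command:
  steps:
    - [0.4,0,0,0.4,0]
    - [0.6,0,0,0.4,0]
    - [0.8,0,0,0.4,0]
    - [0.9,0,0,0.4,0]
    - [0.9,0,0,0.4,0]
    - [0.9,0,0,-30,0]
    - [0.9,0,0,-80,0]
    - [0.9,0,0,-130,0]
    - [0.9,-5,-40,-150,0]
    - [0.9,-12,-90,-150,0]
    - [0.9,-18,-140,-150,0]
    - [0.9,-22,-174,-150,0]
    - [0.9,-22,-174,-150,0]
    - [0.9,-22,-174,-150,0]
    - [0.9,-22,-174,-150,0]

```text
clock: 33.28
eef_pos: [483.7, -4.4, 199.4]
eef_rot: [-3.141, -0.0, 1.57]
wrist_force: [-0.6, -0.5, -0.3]
finger_gap: 84.7
finger_force: 0.0
```

Run:
```python
from h import *
st()
c=imaging.camera('wrist'); save(c,'w12')
for q in trace(c,'lid_knob')[:2]:
  m=q['region'].astype('uint8');k=max(cv2.findContours(m,0,1)[0],key=len)
  (e,ax,an)=cv2.fitEllipse(k); print(round(q['p'],2),np.round(q['rect']),np.round(e,1),np.round(ax),'disc',np.round(atz(c,e,10),1))
  r=np.array(q['rect']).astype(int); b=(r[0]-r[2]//2+4,r[1]-r[3]//2+4,r[0]+r[2]//2-4,r[1]+r[3]//2-4)
  for th in(90,120):
    ke,ka=dark(c,b,th); print('knob',ke,ka,np.round(atz(c,ke,20),1),np.round(atz(c,ke,25),1))
p=np.array(monitor.read_state()['eef_pos']); print(proj(c,[[p[0],p[1],z] for z in (10,30)]))
c=imaging.camera('scene')
for t in ('flask_c','base_c'):
  for q in find_in(c,t)[:1]: print(t,q['p'],q['rect'])
a=np.linspace(0,6.28,41)
for z,r in ((26,26),(90,26),(20,33),(38,33)):
  P=proj(c,[[657+r*np.cos(t),17+r*np.sin(t),z] for t in a]); print(z,P.min(0),P.max(0))
```

```text
t 33.27 [483.7  -4.4 199.4] [-3.141 -0.     1.57 ] gap 84.7 F [-0.6 -0.5 -0.3] 0.0
0.72 [277. 186.  54.  49.] [275.1 187. ] [52. 52.] disc [477.9  -7.2  10. ]
knob [274.939785   191.06052971] [14.0420742 15.7292738] [477.9  -9.8  20. ] [478.   -8.7  25. ]
knob [274.98514175 191.56462479] [16.10071182 17.34982872] [477.9 -10.4  20. ] [478.   -9.3  25. ]
[[279.94673053 184.62210859]
 [279.89984032 188.12649063]]
flask_c 0.86 [305.8, 249.5, 27.9, 43.4]
base_c 0.88 [303.9, 264.1, 35.2, 27.0]
26 [291.06850861 250.74386293] [318.22669762 272.161774  ]
90 [291.63998083 228.63198807] [320.30212485 250.26990507]
20 [287.38043152 249.95282697] [321.6807795  277.11249714]
38 [287.47942592 244.01778622] [322.2915689  271.26960797]
```

The flask is seated: rows 228–271 against 228.6–272 predicted. Moving closer over the lid.

Call:
arm_command:
  steps:
    - [0.6,-3.5,-6,40,0]
    - [0.5,-3.5,-6,80,0]
    - [0.5,-3.5,-6,95,0]
    - [0.5,-3.5,-6,95,0]
    - [0.5,-3.5,-6,95,0]

```text
clock: 34.15
eef_pos: [477.9, -8.0, 106.0]
eef_rot: [3.14, 0.0, 1.57]
wrist_force: [0.1, 0.1, 0.8]
finger_gap: 47.1
finger_force: 0.0
```

Run:
```python
from h import *
st()
c=imaging.camera('wrist'); save(c,'w13')
q=trace(c,'lid_knob')[0]
m=q['region'].astype('uint8');k=max(cv2.findContours(m,0,1)[0],key=len)
(e,ax,an)=cv2.fitEllipse(k); print(round(q['p'],2),np.round(q['rect'],1),np.round(e,1),np.round(ax),'disc',np.round(atz(c,e,10),1))
ke,ka=dark(c,(255,180,305,240),110); print('knob',ke,ka,atz(c,ke,22))
p=np.array(monitor.read_state()['eef_pos']); a=np.linspace(0,6.28,41)
for z,r in ((0,31),(10,31),(10,8),(30,8)):
  P=proj(c,[[p[0]+r*np.cos(t),p[1]+r*np.sin(t),z] for t in a]); print(z,r,np.round(P.min(0),1),np.round(P.max(0),1))
g=cv2.cvtColor(c['img'],cv2.COLOR_RGB2GRAY); print(g[160:260:3,279])
```

```text
t 34.15 [477.9  -8.  106. ] [3.14 0.   1.57] gap 47.1 F [0.1 0.1 0.8] 0.0
0.91 [281.4 205.2  69.9  63.3] [279.2 203.5] [68. 70.] disc [477.4  -6.9  10. ]
knob [279.49071503 209.5965786 ] [20.05740547 22.19403648] [477.72008383  -9.21192412  22.        ]
0 31 [245.3 168. ] [313.8 234.5]
10 31 [244.2 169.6] [314.8 238.2]
10 8 [270.4 195.9] [288.7 213.6]
30 8 [269.8 201.3] [289.2 220.1]
[207 205 206 179 233 235 234 232 234 231 233 234 233  73  72  72  72  70
  69  68  77 127 125 127 126 125 123 108 108 108 108 108 108 107]
```

Knob rows 198–221 match the projection within about 0.5 mm. Descending to grip the knob.

Call:
arm_command:
  steps:
    - [0.5,-0.5,0,50,0]
    - [0.5,-0.5,0,85,0]
    - [0.5,-0.5,0,102,0]
    - [0.5,-0.5,0,107,0]
    - [0.5,-0.5,0,107,0]
    - [0,-0.5,0,107,0]
    - [0,-0.5,0,107,0]
    - [0,-0.5,0,107,0]
    - [0,-0.5,0,107,0]
    - [0,-0.5,0,107,0]
    - [0,-0.5,0,107,0]
    - [0,-0.5,0,107,0]
  force: 15

```text
clock: 35.75
eef_pos: [477.2, -8.5, -2.2]
eef_rot: [3.141, 0.0, 1.57]
wrist_force: [-1.9, -0.6, 6.3]
finger_gap: 15.2
finger_force: 15.0
```

Gripped at 15.2 mm. Lifting and approaching the flask from the robot side at height.

Call:
arm_command:
  steps:
    - [0,0,0,-10,0]
    - [0,0,0,-50,0]
    - [0,0,0,-100,0]
    - [0,0,0,-140,0]
    - [0,10,60,-140,0]
    - [0,18,115,-140,0]
    - [0,18,115,-140,0]
    - [0,18,115,-140,0]
    - [0,18,115,-140,0]

```text
clock: 36.88
eef_pos: [591.4, 9.3, 138.2]
eef_rot: [3.141, 0.0, 1.57]
wrist_force: [0.9, -0.1, 0.0]
finger_gap: 15.2
finger_force: 15.0
```

Run:
```python
from h import *
st()
c=imaging.camera('wrist'); save(c,'w14')
q=trace(c,'lid_knob')[0]; print('lid',round(q['p'],2),np.round(q['rect'],1))
p=np.array(monitor.read_state()['eef_pos']); a=np.linspace(0,6.28,81)
for z in (2.2,12.2):
  P=proj(c,[p+[31*np.cos(t),31*np.sin(t),z] for t in a]); print(z,np.round(P.min(0),1),np.round(P.max(0),1))
q=trace(c,'flask_c')[0]; print('flask',round(q['p'],2),np.round(q['rect'],1))
for z in (38,90):
  P=proj(c,[[657+26*np.cos(t),17+26*np.sin(t),z] for t in a]); print(z,np.round(P.min(0),1),np.round(P.max(0),1))
```

```text
t 36.88 [591.4   9.3 138.2] [3.141 0.    1.57 ] gap 15.2 F [ 0.9 -0.1  0. ] 15.0
lid 0.81 [284.4 248.6 107.   97.8]
2.2 [228.8 194.7] [331.1 290.9]
12.2 [226.3 198.6] [333.6 298.9]
flask 0.92 [365.2 206.8  83.9  79.7]
38 [324.7 165.9] [383.1 223.2]
90 [333.3 175.8] [402.8 243.4]
```

View pics/w14.png

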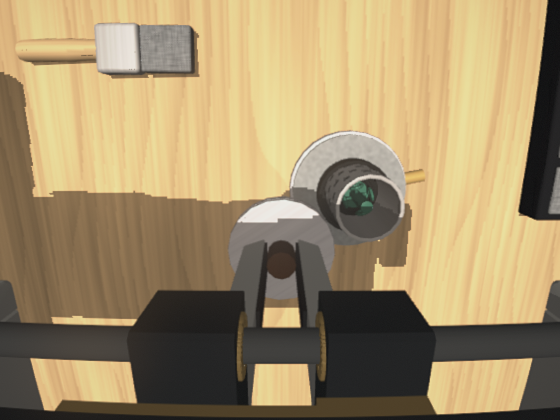

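The tree stands visible inside the flask: the rim covers cols 337–404, rows 175–243, as predicted. The lid hangs level. Moving over and lowering.

Call:
arm_command:
  steps:
    - [0,4,35,0,0]
    - [0,7.7,66,0,0]
    - [0,7.7,66,0,0]
    - [0,7.7,66,20,0]
    - [0,7.7,66,35,0]
    - [0,7.7,66,43,0]
    - [0,7.7,66,46,0]
    - [0,7.7,66,46,0]
    - [0,7.7,66,46,0]

```text
clock: 38.15
eef_pos: [658.3, 17.1, 92.2]
eef_rot: [3.141, 0.0, 1.57]
wrist_force: [-0.3, -0.1, -0.5]
finger_gap: 15.9
finger_force: 15.0
```

Call:
arm_command:
  steps:
    - [0,0,-0.6,1.5,0]
    - [0,0,-0.6,3,0]
    - [0,0,-0.6,4.5,0]
    - [0,0,-0.6,5.5,0]
    - [0,0,-0.6,5.5,0]

```text
clock: 38.78
eef_pos: [657.4, 17.1, 86.0]
eef_rot: [-3.141, 0.0, 1.57]
wrist_force: [0.6, -0.5, -2.1]
finger_gap: 15.4
finger_force: 15.0
```

Call:
arm_command:
  steps:
    - [0,0,0,1,0]
    - [0,0,0,2,0]
    - [0,0,0,3,0]
    - [0,0,0,3,0]

```text
clock: 39.28
eef_pos: [657.4, 17.1, 83.0]
eef_rot: [-3.141, -0.0, 1.57]
wrist_force: [-0.2, 0.2, -1.4]
finger_gap: 15.2
finger_force: 15.0
```

Skirt is around the flask with no contact. Finishing the descent.

Call:
arm_command:
  steps:
    - [0,0,0,0.5,0]
    - [0,0,0,1,0]
    - [0,0,0,1,0]

```text
clock: 39.65
eef_pos: [657.5, 17.1, 82.1]
eef_rot: [-3.142, 0.0, 1.57]
wrist_force: [-0.5, 0.9, -1.3]
finger_gap: 15.3
finger_force: 15.0
```

Call:
arm_command:
  steps:
    - [0,0,0,0.4,0]
    - [0,0,0,0.4,0]

```text
clock: 39.9
eef_pos: [657.5, 17.1, 81.9]
eef_rot: [3.141, 0.0, 1.57]
wrist_force: [0.2, -0.5, 0.8]
finger_gap: 15.4
finger_force: 15.0
```

Contact. Releasing and backing straight up.

Call:
arm_command:
  steps:
    - [0,0,0,0.2,0]
    - [0.2,0,0,0.2,0]
    - [0.4,0,0,0.2,0]
    - [0.5,0,0,0.2,0]
    - [0.5,0,0,0.2,0]
    - [0.5,0,0,-30,0]
    - [0.5,0,0,-80,0]
    - [0.5,0,0,-120,0]
    - [0.5,-60,0,-120,0]
    - [0.5,-105,0,-120,0]
    - [0.5,-105,0,-120,0]
    - [0.5,-105,0,-120,0]
    - [0.5,-105,0,-120,0]

```text
clock: 41.52
eef_pos: [657.5, -86.6, 201.8]
eef_rot: [3.142, -0.0, 1.572]
wrist_force: [0.1, 0.1, 0.9]
finger_gap: 46.8
finger_force: 0.0
```

Run:
```python
from h import *
st()
a=np.linspace(0,6.28,81)
for n in ('wrist','scene'):
  c=imaging.camera(n)
  for t in ('lid_knob','flask_c','base_c'):
    for q in trace(c,t)[:1]: r=q['rect']; print(n,t,round(q['p'],2),'cols',round(r[0]-r[2]/2),round(r[0]+r[2]/2),'rows',round(r[1]-r[3]/2),round(r[1]+r[3]/2))
  for z,r in ((84,31),(94,31),(94,8),(114,8),(20,33),(38,33)):
    P=proj(c,[[657.4+r*np.cos(t),17+r*np.sin(t),z] for t in a]); print(z,r,np.round(P.min(0)),np.round(P.max(0)))
```

```text
t 41.52 [657.5 -86.6 201.8] [ 3.142 -0.     1.572] gap 46.8 F [0.1 0.1 0.9] 0.0
wrist lid_knob 0.57 cols 246 318 rows 44 117
84 31 [244.  45.] [316. 120.]
94 31 [243.  43.] [317. 120.]
94 8 [270.  72.] [289.  92.]
114 8 [270.  69.] [290.  90.]
20 33 [249.  56.] [312. 121.]
38 33 [247.  52.] [313. 121.]
scene lid_knob 0.57 cols 290 327 rows 225 256
scene flask_c 0.63 cols 288 321 rows 251 271
scene base_c 0.82 cols 287 322 rows 250 278
84 31 [289. 229.] [323. 255.]
94 31 [289. 225.] [323. 251.]
94 8 [302. 235.] [311. 241.]
114 8 [302. 227.] [311. 234.]
20 33 [287. 250.] [322. 277.]
38 33 [288. 244.] [322. 271.]
```

```bash
python3 -c "
from cell import job; print(job.sign_off())"
```

```text
the job is handed in; nothing more can be done
None
```

The base, tree, flask and lid are stacked on the vacuum plate in the required order and released, and the job is handed in at about 42 s of the 128 s allowed; the final camera checks matched the expected positions, but the sign-off returned no verdict.

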